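# Complete the carton row and close it with the lift-over stop

### The arm

A 6-joint arm with a two-finger parallel gripper is mounted at the origin on the work surface. World frame = base frame: x ahead of the robot, y to its left, z up, the work surface at z = 0. Lengths are in m, angles in rad, forces in N, time in s.
With the tool pointing down it reaches from about 0.35 to 0.85 m from the base axis. Payload 8.1 kg.
Tool frame: the origin (TCP) lies at the very end of the fingers, on their centre line; the grasp point (between the pads) lies 19 mm behind it; z points along the fingers, x is the direction in which the jaws open and shut, and the axes are right-handed (so a half turn about z gives the same grasp; the last joint's range is limited). The gripper opens to 85 mm and grips with 20 to 120 N. Pads are 22 mm wide; open, the fingers measure 114 mm over their backs; the gripper's body (76 mm by 85 mm) begins 54 mm behind the grasp point. The pads swing forward as they close: fully open they stand 13 mm farther back than shut.
Start: joints at [1.171, 0.13, 1.488, -0, 1.523, -0.085], TCP at [0.186, 0.571, 0.208] pointing down, gripper open.
Joint ranges: [-2.96, 2.96], [-0.89, 2.26], [0.02, 2.5], [-1.34, 4.48], [0, 2.73], [-2.66, 2.66]. Speed limits (rad/s): [2.39, 2.39, 2.79, 3.14, 3.14, 3.14].

### API

Orientations are given as a rotation vector (axis times angle).
In Python, from plant import * gives the robot as it stands. The module is installed in compiled form; this text tells all that it offers.
- The arm moves only by the tool drive_tool, never from a script. Its argument "moves" is a list of rows, each a list of 5 numbers: the shift along the tool's x, y, z in m, then the turn about the tool's z in rad, then the gripper's target within -1 to 1 (fully open at 1, half-way at 0, shut at -1). In form: [[dx, dy, dz, turn, gripper], ...]. A call has exactly 5 rows; each row is the pose to reach, as a shift and turn from the pose commanded when the call began, along the tool's axes at that moment; what a row does not reach only later rows make up. A row lasts 1/10 s, in which the tool goes at most 50 mm and 8.59 degrees, less where a joint would pass 70% of its speed; a pose out of reach is approached as far as the arm can. A call with a gripper value outside its range is refused whole. The fingers move at their own pace and stop on an object; "newtons" is the grip in N (left out, the last holds). Time passes only in rows, so rows that repeat a pose let the fingers close, or fill a call up. It gives the time, the measured TCP pose, the force and the opening at its end, in the units of the state.
- sense(): the state, without advancing time (a new reading comes with each control period).
- capture(name): name is "scene" or "top" or "wrist"; returns a dict with "image" (480x640x3 uint8, red, green, blue), "fx", "fy", "cx", "cy" (pixels), "distortion" ([k1, k2, p1, p2, k3] as OpenCV has them; the pictures are not rectified), "extrinsics" (4x4, takes a point from camera to world coordinates). Camera axes: x right, y down, z forward; pixel columns grow to the right and rows downward; lengths in m; the calibration is good to about 2 mm. A picture is of the moment at which its call begins. There is no depth.
- sign_off(): hands the job in, once; it reports no verdict.
The state is a dict: "t": time; "joint_positions": joint angles; "joint_velocities": joint speeds; "joint_efforts": joint torques, N m; "tool_pos": TCP position; "ee_rot": TCP orientation; "ft_force": force on the tool from outside, world axes, zero at the start; "wrist_torque": the same for the moment, N m; "opening": opening from 0.0 (shut) to 1.0 (fully open).
Only numpy, scipy, OpenCV 4.12 (cv2) and the standard library are available. Lean on these libraries where they do the work, as an engineer would, in place of code of your own. Each camera call takes 0.05 s, during which the arm holds its last target. There are 200 camera calls.

### The job

Stand the loose carton in the free place of the row tray, upright and facing the same way as its two twins. Then lift the tray's sliding stop over the steel bump and slide it up against the carton until the whole row is pushed together, with no gaps, against the tray's end wall; leave the stop lowered and leave the wide carton and the white can on the counter where they are.

Things in the scene. Friction and masses are not known exactly. Their poses are not given: they have to be found in the camera images.
- tray: Grey fixed tray, 345 mm long (y) by 96 wide (x). Origin: on the counter under its middle; y along the row to the end wall, z up. Floor top z 10 mm. Kerbs on the long sides to z 20, 80 mm apart. End wall: inner face y +165, top z 100. Steel bump across the floor at y -105 to -95, top z 22. Cartons stand between bump and end wall; the stop is parked at the -y end, beyond the bump.
- row1_center (a point): Centre (half-way up) of the row carton next to the end wall: loose, blue with a white band, 58 mm (x, across the tray) by 66 mm (y, along the row) by 110 mm tall, about 0.3 kg. It starts up to 15 mm from the end wall.
- row2_center (a point): Centre (half-way up) of the second row carton, same size and look as the first, loose, standing in the tray on the -y side of the first with a small gap between. The free place is between it and the bump.
- carton_center (a point): Centre (half-way up) of the loose carton standing on the counter to the right, a twin of the two in the row: 58 mm (its x) by 66 mm (its y) by 110 mm tall, about 0.3 kg. In the row its x lies across the tray and its y along it (either way round).
- carriage (a joint): Position of the stop along the tray, m, growing to the end wall. The plate face that meets the cartons is at tray y = this - 0.140; the plate is 10 mm thick. Range 0 to 0.125. Starts parked at 0 to 0.028; the bump blocks it at 0.035 unless the plate is lifted until past 0.055. Reads 0.107 when three cartons are tight between end wall and stop. About 1 N friction; stays where left.
- stop (a joint): Lift of the stop plate, m: 0 lowered (lower edge 1 mm above the tray floor), up to 0.030; more than 0.011 clears the bump. Falls by its own weight (0.2 kg) when released. It only slides straight up and down on two steel posts, 8 mm thick, 47 mm either side of the middle, to z 100 mm, on the carriage in the plane of the plate.
- stop_grip (a point): Grip point on the stop's black upright fin, 16 mm thick (tray x), 56 mm long (tray y), on the back of the aluminium plate (74 wide, top z 85 mm), away from the cartons. The point is 28 mm behind the plate's back (38 behind its face), 22 mm below the fin's top, at z 85 mm when lowered; fin underside z 45. Pinch it from above, closing along the tray's x. Axes as the tray's.
- bigbox: Bystander: wider, lower blue carton without a band, 95 by 105 by 75 mm tall, standing on the counter near the loose carton; not for this row. Origin under its centre.
- filtercan: Bystander: white metal can, 76 mm diameter, 95 mm tall, standing on the counter a little to the right, nearer the robot than the tray. Origin under its centre.
There are look-alikes about, which are no part of the job. Leave any green look-alike of the part that bears carton_center alone.

How it is judged:
On the way, in this order (a step that is already met when the one before it is completed fails the run):
1. the loose carton stands upright on the tray floor in the free place, the stop still parked behind the bump (z of carton_center in the frame of tray between 0.06 and 0.07 m and x of carton_center in the frame of tray between -0.02 and 0.02 m and y of carton_center in the frame of tray between -0.065 and 0.005 m and angle between carton_center's own z axis and vertical below 0.1 rad and value of joint carriage below 0.04 m), for 0.2 s.
2. the stop has been lifted over the bump to the row side (value of joint carriage above 0.057 m), for 0.1 s.
At the end, for the whole second after the job is handed in: the three cartons stand upright and square (4 degrees) on the tray floor in one row against the end wall, each within 7 mm of its tight place; the stop is lowered (4 mm) against the last carton, at most 6 mm of gaps in all from end wall to stop (y of row1_center in the frame of tray between 0.125 and 0.139 m and y of row2_center in the frame of tray between 0.059 and 0.073 m and y of carton_center in the frame of tray between -0.007 and 0.007 m and value of joint carriage between 0.1005 and 0.112 m and value of joint stop below 0.004 m and z of row1_center in the frame of tray between 0.06 and 0.07 m and angle between the x axis of each of row1_center, row2_center, carton_center and the x axis of tray, either way round below 0.07 rad and angle between each of row1_center, row2_center, carton_center's own z axis and vertical below 0.06 rad and z of row2_center in the frame of tray between 0.06 and 0.07 m and z of carton_center in the frame of tray between 0.06 and 0.07 m); the robot touches nothing.
It fails at once if the wide carton or the white can is shifted by more than 30 mm (distance of any of bigbox, filtercan from where it was at the start of the episode above 0.03 m).
It also fails if it takes over 50 s, if anything falls off the work surface, if the arm or the gripper's body presses on something with over 40 N, if the wrist force passes 120 N, or if a joint passes its speed limit or range.

## Working session

There is one attempt and no reset: what is moved stays moved. The work goes in short steps, Python scripts to look and compute and a tool call to move; the robot and the scene stay as the last step left them, time stands still between calls to the robot, and variables do not carry over. Pictures are saved under pics/ and viewed, about 8 in all and at most 12, crops included, and the job is handed in when it is done.

Besides the shell and the picture viewer there is one more tool, called after "Emit:" in YAML: its name, and indented under it one key for each argument. drive_tool: Moves the arm, as the interface text tells. Its arguments: {"type":"object","properties":{"moves":{"type":"array","items":{"type":"array","items":{"type":"number"}}},"newtons":{"type":"number"}},"required":["moves"]}

```bash
mkdir -p pics; cat > h.py <<'E'
from plant import *
import numpy as np, cv2
def snap(n,f):
    c=capture(n); cv2.imwrite('pics/'+f,cv2.cvtColor(c['image'],cv2.COLOR_RGB2BGR)); np.save('pics/'+f+'.npy',c,allow_pickle=True); return c
def load(f): return np.load('pics/'+f+'.npy',allow_pickle=True).item()
def ray(c,uv):
    K=np.array([[c['fx'],0,c['cx']],[0,c['fy'],c['cy']],[0,0,1.]])
    p=cv2.undistortPoints(np.array(uv,float).reshape(-1,1,2),K,np.array(c['distortion'],float)).reshape(-1,2)
    E=np.array(c['extrinsics']); return E[:3,3],np.c_[p,np.ones(len(p))]@E[:3,:3].T
def plane(c,uv,z):
    o,d=ray(c,uv); return o+d*((z-o[2])/d[:,2])[:,None]
E
python3 - <<'E'
from h import *
for n in('scene','top','wrist'):
    c=snap(n,n+'0.png'); print(n,c['fx'],np.round(c['extrinsics'],3).tolist())
a=[cv2.imread(f'pics/{n}0.png') for n in('scene','top')]
print({k:np.round(v,3) for k,v in sense().items()})
E
```

```text
scene 467.48766825152927 [[0.641, 0.415, -0.646, 1.114], [0.767, -0.357, 0.532, -0.506], [-0.01, -0.837, -0.547, 0.591], [0.0, 0.0, 0.0, 1.0]]
top 593.8718158098769 [[-0.065, -0.977, 0.204, 0.261], [-0.998, 0.063, -0.015, -0.016], [0.002, -0.205, -0.979, 1.264], [0.0, 0.0, 0.0, 1.0]]
wrist 414.69528966099557 [[0.309, 0.917, 0.251, 0.123], [0.951, -0.298, -0.084, 0.591], [-0.002, 0.265, -0.964, 0.373], [0.0, 0.0, 0.0, 1.0]]
{'t': np.float64(0.15), 'joint_positions': array([ 1.171,  0.131,  1.489, -0.   ,  1.523, -0.085]), 'joint_velocities': array([ 0.001, -0.001, -0.004,  0.001, -0.001, -0.   ]), 'joint_efforts': array([ 1.0000e-03, -5.7007e+01, -5.0116e+01, -0.0000e+00,  1.0000e-02,
       -0.0000e+00]), 'tool_pos': array([0.186, 0.57 , 0.208]), 'ee_rot': array([ 2.542e+00,  1.845e+00, -2.000e-03]), 'ft_force': array([ 0.362, -0.318, -0.674]), 'wrist_torque': array([0.026, 0.036, 0.024]), 'opening': np.float64(0.999)}
```

View pics/top0.png

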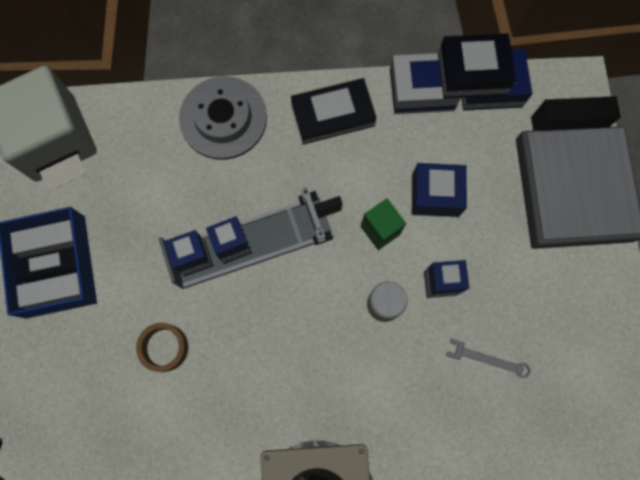

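View pics/scene0.png

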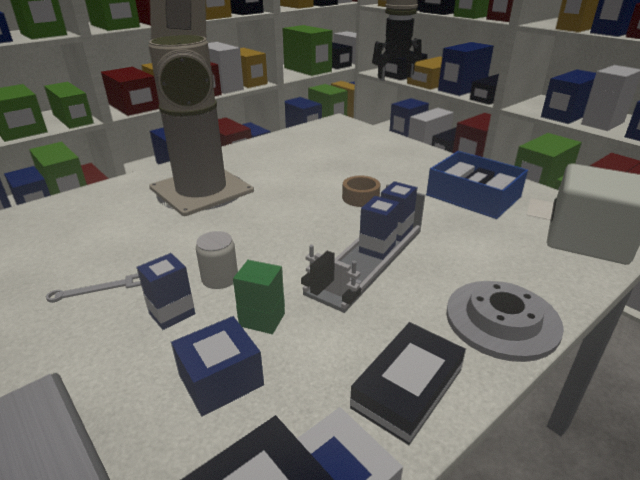

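The candidates in the top view are the loose banded carton (449,277), the wide unbanded carton (440,189), the green look-alike (384,223) and the two row twins (187,250) and (228,237). In the scene view the white band shows at (170,300), so I choose (449,277). Next I check it in a close crop.

```bash
python3 - <<'E'
import cv2,numpy as np
t=cv2.imread('pics/top0.png')
def cr(x,y,w,h,s): return cv2.resize(t[y:y+h,x:x+w],None,fx=s,fy=s,interpolation=cv2.INTER_CUBIC)
a=cr(150,180,200,115,4); b=cr(420,250,60,55,5)
b=cv2.convertScaleAbs(b,alpha=1.6)
a=cv2.convertScaleAbs(a,alpha=1.6)
o=np.zeros((460,800,3),np.uint8); o[:460]=a; 
o[:275//1,0:300]=np.where(True,b,0)[:275] if False else o[:275,0:300]
o2=np.zeros((600,800,3),np.uint8); o2[:460]=a; bb=cv2.resize(b,(152,140)); o2[460:,:152]=bb
s=cv2.imread('pics/scene0.png')[240:340,120:320]; o2[460:,200:480]=cv2.resize(cv2.convertScaleAbs(s,alpha=1.4),(280,140))
cv2.imwrite('pics/crop1.png',o2)
E
```

```text
(no output)
```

View pics/crop1.png

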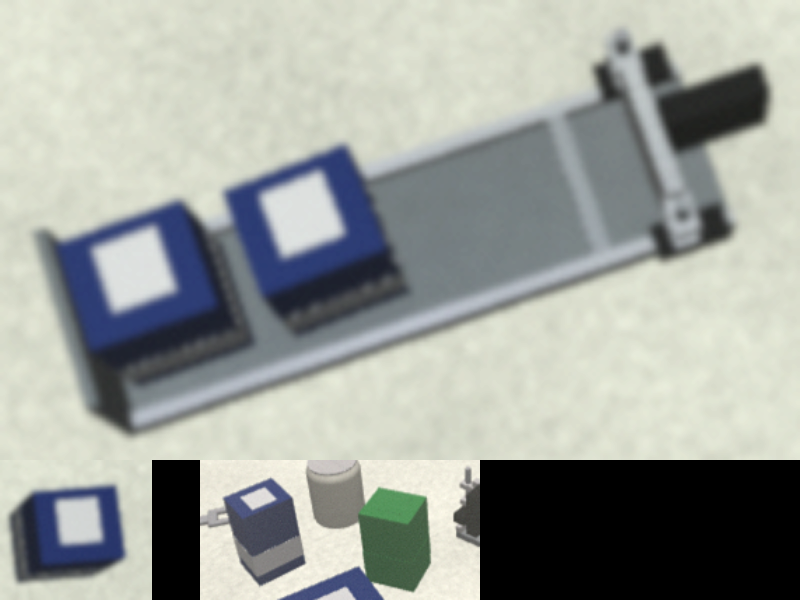

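The crop confirms the choice: white band, tall and blue. The row twins and the stop's fin also show clearly. Now the numbers.

```bash
python3 - <<'E'
from h import *
c=load('top0.png'); im=c['image'].astype(float)
R=lambda a:np.round(a,4).tolist()
ang={}
for nm,(x,y,w,h),z in (('row1',(160,225,50,60),.12),('row2',(203,212,50,50),.12),('loose',(420,252,60,55),.11),('big',(405,155,70,65),.075)):
    p=cv2.resize(c['image'][y:y+h,x:x+w],None,fx=4,fy=4,interpolation=cv2.INTER_CUBIC).astype(int)
    m=((p[...,2]>75)&(p[...,2]-p[...,0]>30)).astype(np.uint8)
    k,_=cv2.findContours(m,cv2.RETR_EXTERNAL,cv2.CHAIN_APPROX_NONE); k=max(k,key=cv2.contourArea)
    b=cv2.boxPoints(cv2.minAreaRect(k)); uv=(b+.5)/4-.5+[x,y]
    P=plane(c,uv,z); e=np.diff(np.r_[P,P[:1]],axis=0)[:,:2]
    print(nm,'ctr',R(P.mean(0)),'sides mm',R(np.linalg.norm(e,axis=1)*1e3),'ang deg',R(np.degrees(np.arctan2(e[:,1],e[:,0]))), p[m>0].mean(0))
px=lambda l:np.array(l)/4+[150,180]-.375
print('endwall top z.1',R(plane(c,px([(40,232),(95,405)]),.1)))
print('bump z.022',R(plane(c,px([(562,118),(600,248)]),.022)))
print('kerb outer top +side z.02',R(plane(c,px([(372,165),(600,98)]),.02)))
print('kerb outer -side',R(plane(c,px([(133,430),(655,250)]),.02)))
print('fin top corners z.107',R(plane(c,px([(760,68),(768,102),(690,150),(665,95)]),.107)))
print('post tops z.1',R(plane(c,px([(620,45),(683,212)]),.1)))
print('can',R(plane(c,[(388,297)],.095)))
E
```

```text
row1 ctr [0.5219, 0.2315, 0.12] sides mm [59.9648, 45.4153, 59.5032, 45.3251] ang deg [-73.264, -162.167, 106.6384, 18.4189] [43.7347079  51.54914089 79.65223368]
row2 ctr [0.5437, 0.1494, 0.12] sides mm [62.7947, 45.59, 62.3126, 45.4493] ang deg [-71.6943, -161.6176, 108.1734, 18.9906] [43.85494043 51.73230554 79.74912404]
loose ctr [0.4157, -0.2823, 0.11] sides mm [5.4847, 20.947, 5.4828, 20.9278] ang deg [-22.1458, -110.3703, 157.653, 69.6366] [45.41750842 52.4040404  77.64646465]
big ctr [0.6014, -0.3131, 0.075] sides mm [0.0, 0.0, 0.0, 0.0] ang deg [0.0, 0.0, 0.0, 0.0] [46.05970149 52.86567164 77.2238806 ]
endwall top z.1 [[0.5468, 0.2837, 0.1], [0.4568, 0.2572, 0.1]]
bump z.022 [[0.6109, 0.0196, 0.022], [0.5375, 0.0032, 0.022]]
kerb outer top +side z.02 [[0.5919, 0.1236, 0.02], [0.6214, -0.0016, 0.02]]
kerb outer -side [[0.4555, 0.256, 0.02], [0.535, -0.0261, 0.02]]
fin top corners z.107 [[0.6067, -0.0845, 0.107], [0.5886, -0.0873, 0.107], [0.5661, -0.0462, 0.107], [0.5956, -0.0355, 0.107]]
post tops z.1 [[0.6256, -0.0144, 0.1], [0.536, -0.0408, 0.1]]
can [[0.3979, -0.1659, 0.095]]
```

```bash
cat > box.py <<'E'
from h import *
R=lambda a:np.round(a,4).tolist()
def top(c,roi,z,s=4,t=None):
    x,y,w,h=roi
    p=cv2.resize(c['image'][y:y+h,x:x+w],None,fx=s,fy=s,interpolation=cv2.INTER_CUBIC).astype(int)
    b0=((p[...,2]-p[...,0])>12)
    if t is None: t=cv2.threshold(p[...,2][b0].astype(np.uint8).reshape(-1,1),0,255,cv2.THRESH_OTSU)[0]
    m=(b0&(p[...,2]>t)).astype(np.uint8); m=cv2.morphologyEx(m,cv2.MORPH_OPEN,np.ones((5,5)))
    k,_=cv2.findContours(m,cv2.RETR_EXTERNAL,cv2.CHAIN_APPROX_NONE); k=cv2.convexHull(max(k,key=cv2.contourArea))[:,0]
    uv=(k+.5)/s-.5+[x,y]
    P=plane(c,uv,z)[:,:2]; (cx,cy),wh,a=cv2.minAreaRect((P*1000).astype(np.float32))
    return t,(cx/1e3,cy/1e3),wh,a,(k.mean(0)/s+[x,y]).round(0)
E
python3 - <<'E'
from box import *
c=load('top0.png')
for nm,r,z in (('row1',(160,225,50,60),.12),('row2',(203,212,50,50),.12),('loose',(420,252,60,55),.11),('big',(405,155,70,65),.075)):
    for t in (None,55,65): print(nm,top(c,r,z,t=t))
E
```

```text
row1 (63.0, (0.51808349609375, 0.23124649047851562), (56.835357666015625, 64.79132843017578), 16.097679138183594, array([185., 248.]))
row1 (55, (0.5173170166015625, 0.23201109313964843), (57.88410186767578, 67.97748565673828), 16.097679138183594, array([183., 248.]))
row1 (65, (0.5183933715820312, 0.23106590270996094), (56.35834503173828, 64.32208251953125), 16.155305862426758, array([185., 247.]))
row2 (62.0, (0.5396886596679688, 0.1476162567138672), (58.361854553222656, 69.69341278076172), 18.52010154724121, array([224., 234.]))
row2 (55, (0.5396148071289063, 0.14740576171875), (58.72907257080078, 70.08849334716797), 18.617229461669922, array([226., 234.]))
row2 (65, (0.5398919677734375, 0.1478404541015625), (57.7145881652832, 69.34014892578125), 18.394845962524414, array([223., 233.]))
loose (75.0, (0.43443682861328126, -0.2920274658203125), (40.41944885253906, 38.4006462097168), 0.822227954864502, array([451., 273.]))
loose (55, (0.4311566467285156, -0.29206582641601564), (58.602046966552734, 66.01032257080078), 0.8780579566955566, array([454., 274.]))
loose (65, (0.4317811584472656, -0.2926426696777344), (57.37092971801758, 64.837646484375), 0.8780579566955566, array([454., 272.]))
big (74.0, (0.6319979858398438, -0.31663946533203124), (28.419612884521484, 61.971473693847656), 83.36356353759766, array([451., 182.]))
big (55, (0.6291397094726563, -0.3017139892578125), (105.1439437866211, 94.45316314697266), 83.43993377685547, array([441., 180.]))
big (65, (0.6326790771484375, -0.3023175048828125), (62.41844177246094, 69.37222290039062), 84.53907775878906, array([440., 184.]))
```

```bash
cat > go.py <<'E'
from h import *
from scipy.spatial.transform import Rotation as Ro
def go(x,y,z,yaw):
    s=sense(); r=Ro.from_rotvec(s['ee_rot']); M=r.as_matrix()
    cur=np.degrees(np.arctan2(M[1,0],M[0,0])); d=(yaw-cur+90)%180-90
    sh=M.T@(np.array([x,y,z])-s['tool_pos'])
    print('t',round(s['t'],2),'pos',np.round(s['tool_pos'],4),'yaw',round(cur,2),'q',np.round(s['joint_positions'],2),'zaxis',np.round(M[:,2],4))
    print('shift',np.round(sh,4),'turn',round(-np.radians(d),4),'F',np.round(s['ft_force'],1),'open',round(s['opening'],3))
E
python3 -c "
from go import *
go(.40,.10,.26,1); go(.4315,-.2925,.2,1)"
```

```text
t 0.15 pos [0.1856 0.5701 0.2077] yaw 71.96 q [ 1.17  0.13  1.49 -0.    1.52 -0.09] zaxis [-6.0e-04 -1.3e-03 -1.0e+00]
shift [-0.3807  0.3494 -0.0518] turn 1.2385 F [ 0.4 -0.3 -0.7] open 0.999
t 0.15 pos [0.1856 0.5701 0.2077] yaw 71.96 q [ 1.17  0.13  1.49 -0.    1.52 -0.09] zaxis [-6.0e-04 -1.3e-03 -1.0e+00]
shift [-0.744   0.5009  0.0087] turn 1.2385 F [ 0.4 -0.3 -0.7] open 0.999
```

Emit:
drive_tool:
  moves:
    - [-0.38, 0.35, -0.05, 1.24, 1]
    - [-0.38, 0.35, -0.05, 1.24, 1]
    - [-0.38, 0.35, -0.05, 1.24, 1]
    - [-0.38, 0.35, -0.05, 1.24, 1]
    - [-0.38, 0.35, -0.05, 1.24, 1]
  newtons: 40

```text
t: 0.65
tool_pos: [0.2896, 0.3424, 0.2324]
ee_rot: [3.044, 0.778, -0.0]
ft_force: [1.9, 0.1, 0.7]
opening: 0.999
```

```bash
python3 -c "
from go import *
go(.43,-.2,.21,1); go(.4315,-.2925,.2,1)"
```

```text
t 0.65 pos [0.2896 0.3424 0.2324] yaw 28.67 q [ 0.75 -0.3   1.85 -0.    1.59  0.25] zaxis [-0.e+00 -2.e-04 -1.e+00]
shift [-0.1371  0.5433  0.0226] turn 0.483 F [1.9 0.1 0.7] open 0.999
t 0.65 pos [0.2896 0.3424 0.2324] yaw 28.67 q [ 0.75 -0.3   1.85 -0.    1.59  0.25] zaxis [-0.e+00 -2.e-04 -1.e+00]
shift [-0.1801  0.6252  0.0326] turn 0.483 F [1.9 0.1 0.7] open 0.999
```

Emit:
drive_tool:
  moves:
    - [-0.18, 0.625, 0.03, 0.483, 1]
    - [-0.18, 0.625, 0.03, 0.483, 1]
    - [-0.18, 0.625, 0.03, 0.483, 1]
    - [-0.18, 0.625, 0.03, 0.483, 1]
    - [-0.18, 0.625, 0.03, 0.483, 1]

```text
t: 1.15
tool_pos: [0.3451, 0.0991, 0.2209]
ee_rot: [-3.141, -0.035, -0.001]
ft_force: [1.7, -0.0, 1.2]
opening: 1.0
```

```bash
python3 -c "
from go import *
go(.4315,-.2925,.2,1)"
```

```text
t 1.15 pos [0.3451 0.0991 0.2209] yaw 1.27 q [ 0.14 -0.58  2.07 -0.    1.65  0.11] zaxis [ 8.e-04  1.e-04 -1.e+00]
shift [0.0777 0.3934 0.021 ] turn 0.0047 F [ 1.7 -0.   1.2] open 1.0
```

Emit:
drive_tool:
  moves:
    - [0.078, 0.395, 0.02, 0.005, 1]
    - [0.078, 0.395, 0.02, 0.005, 1]
    - [0.078, 0.395, 0.02, 0.005, 1]
    - [0.078, 0.395, 0.02, 0.005, 1]
    - [0.078, 0.395, 0.02, 0.005, 1]

```text
t: 1.65
tool_pos: [0.3991, -0.1452, 0.2086]
ee_rot: [3.141, 0.027, 0.001]
ft_force: [0.9, 1.2, 0.1]
opening: 1.0
```

Emit:
drive_tool:
  moves:
    - [0.03, 0.143, 0, 0, 1]
    - [0.03, 0.143, 0, 0, 1]
    - [0.03, 0.143, 0, 0, 1]
    - [0.03, 0.143, 0, 0, 1]
    - [0.03, 0.143, 0, 0, 1]

```text
t: 2.15
tool_pos: [0.4312, -0.2858, 0.2076]
ee_rot: [-3.14, -0.025, 0.003]
ft_force: [-0.1, 0.9, 0.5]
opening: 0.995
```

```bash
python3 -c "
from go import *
snap('wrist','w1.png');go(.4315,-.2925,.06,1)"
```

```text
t 2.2 pos [ 0.4314 -0.2849  0.208 ] yaw 0.99 q [-0.68 -0.09  1.72  0.    1.52 -0.7 ] zaxis [-0.001   0.0013 -1.    ]
shift [1.00e-04 7.80e-03 1.48e-01] turn -0.0001 F [-0.8  0.1  0.2] open 1.002
```

View pics/w1.png

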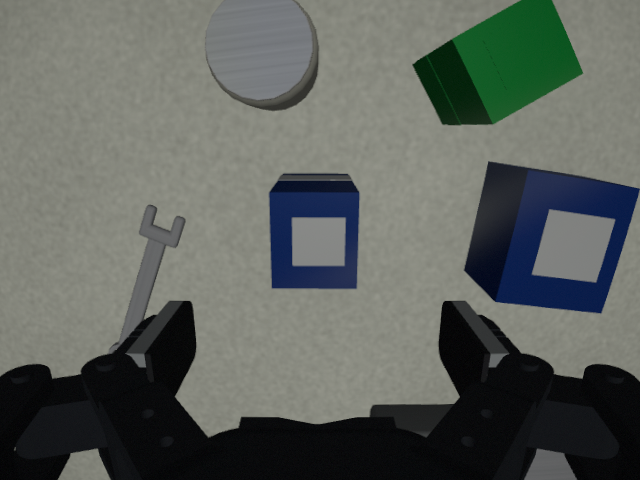

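The wrist view shows the banded carton at (315,240), centred between the fingers and clear of the can (262,50) and the wide carton (555,235).

```bash
python3 -c "
from box import *
c=load('w1.png');print(top(c,(255,180,120,120),.11,s=2),top(c,(255,180,120,120),.11,s=2,t=70))
print(plane(c,[(271,193),(358,193),(358,288),(273,288)],.11))"
```

```text
(61.0, (0.4297966003417969, -0.2935013732910156), (58.162269592285156, 66.19258117675781), 0.7370093464851379, array([307., 237.])) (70, (0.4297942199707031, -0.29361175537109374), (58.16279602050781, 65.97394561767578), 0.7554981708526611, array([311., 240.]))
[[ 0.40194293 -0.26163981  0.11      ]
 [ 0.45770467 -0.26073436  0.11      ]
 [ 0.4604694  -0.32595432  0.11      ]
 [ 0.4024558  -0.32692439  0.11      ]]
```

Emit:
drive_tool:
  moves:
    - [-0.001, 0.0085, 0.03, 0.004, 1]
    - [-0.001, 0.0085, 0.07, 0.004, 1]
    - [-0.001, 0.0085, 0.11, 0.004, 1]
    - [-0.001, 0.0085, 0.14, 0.004, 1]
    - [-0.001, 0.0085, 0.15, 0.004, 1]

```text
t: 2.7
tool_pos: [0.429, -0.2906, 0.0554]
ee_rot: [-3.138, -0.025, 0.006]
ft_force: [0.1, -0.4, 0.4]
opening: 0.998
```

Emit:
drive_tool:
  moves:
    - [0, 0, 0, 0, -1]
    - [0, 0, 0, 0, -1]
    - [0, 0, 0, 0, -1]
    - [0, 0, 0, 0, -1]
    - [0, 0, 0, 0, -1]
  newtons: 45

```text
t: 3.2
tool_pos: [0.4323, -0.2949, 0.061]
ee_rot: [3.139, 0.022, 0.005]
ft_force: [-2.7, 1.6, 7.4]
opening: 0.669
```

Emit:
drive_tool:
  moves:
    - [0, 0, 0, 0, -1]
    - [0, 0, 0, 0, -1]
    - [0, 0, -0.02, 0, -1]
    - [0, 0, -0.06, 0, -1]
    - [0, 0, -0.1, 0, -1]

```text
t: 3.7
tool_pos: [0.4302, -0.2932, 0.1592]
ee_rot: [-3.14, -0.022, 0.002]
ft_force: [0.6, -0.9, -2.0]
opening: 0.668
```

```bash
python3 -c "
from go import *
go(.5447,.105,.20,16.2)"
```

```text
t 3.7 pos [ 0.4302 -0.2932  0.1592] yaw 0.79 q [-0.7  -0.05  1.77  0.    1.43 -0.71] zaxis [-0.0015  0.0014 -1.    ]
shift [ 0.1199 -0.3967 -0.0404] turn -0.269 F [ 0.6 -0.9 -2. ] open 0.668
```

Emit:
drive_tool:
  moves:
    - [0, 0, -0.05, -0.269, -1]
    - [0.02, -0.04, -0.08, -0.269, -1]
    - [0.128, -0.363, -0.085, -0.269, -1]
    - [0.128, -0.363, -0.085, -0.269, -1]
    - [0.128, -0.363, -0.085, -0.269, -1]

```text
t: 4.2
tool_pos: [0.4952, -0.1121, 0.2405]
ee_rot: [3.11, 0.441, 0.002]
ft_force: [1.3, -0.4, -3.8]
opening: 0.668
```

```bash
python3 -c "
from go import *
go(.5574,.072,.24,16.2)"
```

```text
t 4.2 pos [ 0.4952 -0.1121  0.2405] yaw 16.16 q [-0.32 -0.13  1.69  0.    1.58 -0.61] zaxis [ 1.5e-03 -3.0e-04 -1.0e+00]
shift [ 0.111  -0.1595  0.0006] turn -0.0007 F [ 1.3 -0.4 -3.8] open 0.668
```

Emit:
drive_tool:
  moves:
    - [0.111, -0.15, 0, 0, -1]
    - [0.111, -0.15, 0, 0, -1]
    - [0.111, -0.15, 0, 0, -1]
    - [0.111, -0.15, 0, 0, -1]
    - [0.111, -0.15, 0, 0, -1]

```text
t: 4.7
tool_pos: [0.5601, 0.0661, 0.2396]
ee_rot: [-3.107, -0.45, -0.001]
ft_force: [-0.7, -0.3, -4.1]
opening: 0.672
```

Emit:
drive_tool:
  moves:
    - [0, 0, 0, 0, -1]
    - [0, 0, 0, 0, -1]
    - [0, 0, 0, 0, -1]
    - [0, 0, 0, 0, -1]
    - [0, 0, 0, 0, -1]

```text
t: 5.2
tool_pos: [0.5594, 0.0606, 0.2398]
ee_rot: [3.11, 0.441, 0.0]
ft_force: [0.1, 0.1, -2.3]
opening: 0.672
```

```bash
python3 -c "
from go import *
go(.5574,.072,.24,16.2)
a=snap('wrist','w2.png'); b=snap('top','t2.png')
o=cv2.imread('pics/w2.png');cv2.imwrite('pics/w2b.png',cv2.convertScaleAbs(o,alpha=1.6))"
```

```text
t 5.2 pos [0.5594 0.0606 0.2398] yaw 16.14 q [ 0.02  0.02  1.55 -0.    1.57 -0.26] zaxis [ 2.e-04 -0.e+00 -1.e+00]
shift [ 0.0012 -0.0115 -0.0002] turn -0.0011 F [ 0.1  0.1 -2.3] open 0.672
```

View pics/w2b.png

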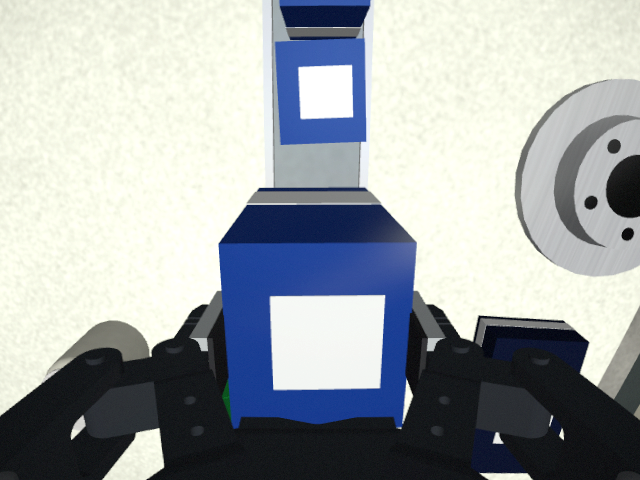

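The carton is held level. Row2's top face is at (275..366, 38..144), and the tray kerbs run at u≈265/274 and 361/368 near v=165.

```bash
python3 -c "
from box import *
c=load('w2.png');im=c['image'].astype(int)
print(im[165,258:282].sum(1).tolist(), im[165,355:380].sum(1).tolist())
r=top(c,(265,30,110,120),.12,s=2);print(r)
a=np.radians(16.2);T=np.array([[np.cos(a),np.sin(a)],[-np.sin(a),np.cos(a)]])
O=np.array([.5447,.105])
P=plane(c,[(265.5,165),(368.5,165),(264,60),(371,20)],.02);print('kerb outer in tray',((P[:,:2]-O)@T.T).round(4).tolist())
print('row2',T@(np.array(r[1])-O))
print('tcp',T@(np.array([.5594,.0606])-O))"
```

```text
[465, 467, 472, 479, 485, 489, 476, 451, 449, 450, 449, 449, 450, 452, 430, 347, 278, 325, 326, 324, 322, 323, 322, 322] [324, 323, 325, 301, 265, 420, 453, 454, 453, 454, 453, 453, 453, 455, 459, 461, 469, 471, 479, 484, 484, 482, 477, 471, 468]
(76.0, (0.5381846923828125, 0.14596168518066407), (59.23495864868164, 67.31022644042969), 18.324289321899414, array([321.,  93.]))
kerb outer in tray [[-0.045, -0.016], [0.0502, -0.0161], [-0.0438, 0.0761], [0.0494, 0.1095]]
row2 [0.00517134 0.04115296]
tcp [ 0.00172911 -0.04673821]
```

Emit:
drive_tool:
  moves:
    - [0, 0, 0.04, 0, -1]
    - [0, 0, 0.08, 0, -1]
    - [0, 0, 0.12, 0, -1]
    - [0, 0, 0.14, 0, -1]
    - [0, 0, 0.15, 0, -1]

```text
t: 5.8
tool_pos: [0.5574, 0.0612, 0.0866]
ee_rot: [-3.11, -0.443, 0.007]
ft_force: [-0.7, -0.3, -2.8]
opening: 0.671
```

Emit:
drive_tool:
  moves:
    - [0, 0, 0.005, 0, -1]
    - [0, 0, 0.01, 0, -1]
    - [0, 0, 0.015, 0, -1]
    - [0, 0, 0.018, 0, -1]
    - [0, 0, 0.018, 0, -1]

```text
t: 6.3
tool_pos: [0.5596, 0.0614, 0.0718]
ee_rot: [3.11, 0.443, 0.0]
ft_force: [0.3, -0.0, -3.0]
opening: 0.668
```

```bash
python3 -c "
from go import *
go(.5594,.0606,.068,16.2)"
```

```text
t 6.3 pos [0.5596 0.0614 0.0718] yaw 16.21 q [ 0.02  0.14  1.74  0.    1.27 -0.26] zaxis [ 3.e-04  0.e+00 -1.e+00]
shift [-0.0004  0.0007  0.0038] turn 0.0003 F [ 0.3 -0.  -3. ] open 0.668
```

Not yet in contact, so I ease down in small steps.

Emit:
drive_tool:
  moves:
    - [0, 0, 0.001, 0, -1]
    - [0, 0, 0.002, 0, -1]
    - [0, 0, 0.003, 0, -1]
    - [0, 0, 0.0035, 0, -1]
    - [0, 0, 0.0035, 0, -1]

```text
t: 6.8
tool_pos: [0.56, 0.0614, 0.0711]
ee_rot: [3.11, 0.443, 0.002]
ft_force: [-9.9, -0.5, 16.2]
opening: 0.665
```

```bash
python3 -c "
from go import *
go(.5594,.0606,.068,16.2)"
```

```text
t 6.8 pos [0.56   0.0614 0.0711] yaw 16.22 q [ 0.02  0.14  1.74 -0.    1.26 -0.26] zaxis [ 1.2e-03 -2.0e-04 -1.0e+00]
shift [-0.0008  0.0006  0.0031] turn 0.0004 F [-9.9 -0.5 16.2] open 0.665
```

Emit:
drive_tool:
  moves:
    - [0, 0, -0.003, 0, -1]
    - [0, 0, -0.003, 0, 0.7]
    - [0, 0, -0.003, 0, 1]
    - [0, 0, -0.003, 0, 1]
    - [0, 0, -0.003, 0, 1]

```text
t: 7.3
tool_pos: [0.5595, 0.0614, 0.0711]
ee_rot: [3.11, 0.443, 0.0]
ft_force: [-0.5, -0.1, 0.7]
opening: 1.001
```

Emit:
drive_tool:
  moves:
    - [0, 0, 0, 0, 1]
    - [0, 0, -0.02, 0, 1]
    - [0, 0, -0.06, 0, 1]
    - [0, 0, -0.11, 0, 1]
    - [0, 0, -0.15, 0, 1]

```text
t: 7.8
tool_pos: [0.5597, 0.0614, 0.2237]
ee_rot: [3.11, 0.443, 0.002]
ft_force: [1.2, 0.2, 0.6]
opening: 1.003
```

```bash
python3 - <<'E'
from go import *
from box import *
# fin grip estimate: tray origin, yaw 16.2, carriage .007
a=np.radians(16.2);ux=np.array([np.cos(a),np.sin(a)]);uy=np.array([-np.sin(a),np.cos(a)]);O=np.array([.5472,.1057])
g=O+uy*(.007-.140-.038);print('fin',g)
go(*g,.20,16.2)
snap('top','t3.png')
E
```

```text
fin [ 0.59490748 -0.05851022]
t 7.8 pos [0.5597 0.0614 0.2237] yaw 16.22 q [ 0.02  0.02  1.57 -0.    1.54 -0.26] zaxis [ 0.0013  0.     -1.    ]
shift [0.0003 0.125  0.0238] turn 0.0003 F [1.2 0.2 0.6] open 1.003
```

Emit:
drive_tool:
  moves:
    - [0, 0.16, 0, 0, 1]
    - [0, 0.16, 0, 0, 1]
    - [0, 0.16, 0, 0, 1]
    - [0, 0.16, 0, 0, 1]
    - [0, 0.16, 0, 0, 1]

```text
t: 8.35
tool_pos: [0.6041, -0.0941, 0.2203]
ee_rot: [-3.111, -0.438, 0.001]
ft_force: [-0.1, -0.6, -0.4]
opening: 0.997
```

```bash
python3 -c "
from go import *
go(.5949,-.0585,.2,16.2)
a=snap('wrist','w3.png')
o=cv2.imread('pics/w3.png');cv2.imwrite('pics/w3b.png',cv2.convertScaleAbs(o,alpha=1.6))"
```

```text
t 8.35 pos [ 0.6041 -0.0941  0.2203] yaw 16.04 q [-0.24  0.16  1.44 -0.    1.55 -0.52] zaxis [-9.e-04  1.e-04 -1.e+00]
shift [ 0.001  -0.0368  0.0204] turn -0.0029 F [-0.1 -0.6 -0.4] open 0.997
```

View pics/w3b.png

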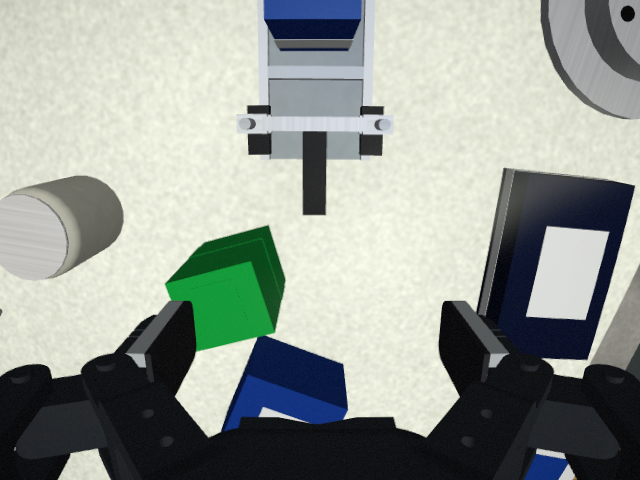

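The carton stands squarely in the tray at (313,20). The fin's top runs from (303–326, 132) to (303–326, 214), and the posts are at (247,124) and (384,125).

```bash
python3 -c "
from go import *
c=load('w3.png')
a=np.radians(16.2);T=np.array([[np.cos(a),np.sin(a)],[-np.sin(a),np.cos(a)]]);O=np.array([.5472,.1057])
f=lambda p,z:((plane(c,p,z)[:,:2]-O)@T.T).round(4).tolist()
print('fin',f([(303.5,132),(325.5,132),(303.5,214),(325.5,214)],.107),plane(c,[(314.5,214),(314.5,132)],.107))
print('posts',f([(247,124),(384,125)],.1),plane(c,[(247,124),(384,125)],.1))
print('bump',f([(267,72),(364,72)],.022))
print('carton near top edge',f([(265,20),(360,20)],.12))
"
```

```text
fin [[-0.0092, -0.1456], [0.0053, -0.1456], [-0.0097, -0.2006], [0.0054, -0.2006]] [[ 0.6010691  -0.08753337  0.107     ]
 [ 0.58593575 -0.03464169  0.107     ]]
posts [[-0.0473, -0.1401], [0.0447, -0.141]] [[ 0.54084351 -0.04203753  0.1       ]
 [ 0.629476   -0.01724745  0.1       ]]
bump [[-0.0419, -0.0974], [0.039, -0.0977]]
carton near top edge [[-0.0312, -0.0791], [0.0255, -0.0793]]
```

```bash
python3 -c "
from go import *
c=load('w3.png')
a=np.radians(16.2);T=np.array([[np.cos(a),np.sin(a)],[-np.sin(a),np.cos(a)]]);O=np.array([.5472,.1057])
f=lambda p,z:((plane(c,p,z)[:,:2]-O)@T.T).round(4).tolist()
print('green base',f([(268,226),(285,282)],0),'top',f([(253,262),(275,330),(166,283)],.11))
go(.5935,-.0611,.15,16.2)
"
```

```text
green base [[-0.0476, -0.235], [-0.0326, -0.2924]] top [[-0.0456, -0.2343], [-0.0318, -0.2874], [-0.1096, -0.2503]]
t 8.4 pos [ 0.6039 -0.0925  0.2205] yaw 16.12 q [-0.24  0.16  1.44  0.    1.55 -0.52] zaxis [-9.e-04  7.e-04 -1.e+00]
shift [-0.0013 -0.0329  0.0705] turn -0.0014 F [-0.4  0.   0.3] open 1.002
```

Emit:
drive_tool:
  moves:
    - [-0.001, -0.033, 0.02, -0.001, 0.2]
    - [-0.001, -0.033, 0.05, -0.001, 0.2]
    - [-0.001, -0.033, 0.09, -0.001, 0.2]
    - [-0.001, -0.033, 0.13, -0.001, 0.2]
    - [-0.001, -0.033, 0.154, -0.001, 0.2]

```text
t: 8.9
tool_pos: [0.5915, -0.058, 0.0635]
ee_rot: [-3.108, -0.448, 0.006]
ft_force: [-0.2, 1.0, -0.2]
opening: 0.604
```

Emit:
drive_tool:
  moves:
    - [0, 0, 0, 0, 0.2]
    - [0, 0, 0, 0, -1]
    - [0, 0, 0, 0, -1]
    - [0, 0, 0, 0, -1]
    - [0, 0, 0, 0, -1]
  newtons: 40

```text
t: 9.4
tool_pos: [0.5933, -0.0618, 0.07]
ee_rot: [3.109, 0.444, -0.002]
ft_force: [-14.2, -3.7, 11.2]
opening: 0.174
```

Emit:
drive_tool:
  moves:
    - [0, 0, 0, 0, -1]
    - [0, 0, 0, 0, -1]
    - [0, 0, 0, 0, -1]
    - [0, 0, 0, 0, -1]
    - [0, 0, 0, 0, -1]

```text
t: 9.9
tool_pos: [0.5933, -0.0619, 0.07]
ee_rot: [3.109, 0.443, -0.002]
ft_force: [-13.5, -3.6, 10.7]
opening: 0.173
```

```bash
python3 -c "
from go import *
go(.5935,-.0611,.066,16.2)
"
```

```text
t 9.9 pos [ 0.5933 -0.0619  0.07  ] yaw 16.23 q [-0.19  0.23  1.64 -0.    1.28 -0.47] zaxis [-0.001  -0.0016 -1.    ]
shift [ 0.0004 -0.0007  0.004 ] turn 0.0006 F [-13.5  -3.6  10.7] open 0.173
```

Emit:
drive_tool:
  moves:
    - [-0.001, 0, -0.005, 0, -1]
    - [-0.0015, 0, -0.01, 0, -1]
    - [-0.0015, 0, -0.015, 0, -1]
    - [-0.0015, 0, -0.02, 0, -1]
    - [-0.0015, 0, -0.022, 0, -1]

```text
t: 10.4
tool_pos: [0.5928, -0.0613, 0.0901]
ee_rot: [3.11, 0.445, 0.001]
ft_force: [-2.2, -1.8, -2.9]
opening: 0.17
```

```bash
python3 -c "
from go import *
go(.5935,-.0611,.066,16.2); snap('scene','s4.png')
im=cv2.imread('pics/s4.png')[180:330,260:440];cv2.imwrite('pics/s4b.png',cv2.convertScaleAbs(cv2.resize(im,None,fx=4,fy=4,interpolation=cv2.INTER_CUBIC),alpha=1.5))
"
```

```text
t 10.4 pos [ 0.5928 -0.0613  0.0901] yaw 16.27 q [-0.19  0.2   1.63 -0.    1.31 -0.47] zaxis [ 6.e-04 -2.e-04 -1.e+00]
shift [ 0.0007 -0.      0.0241] turn 0.0012 F [-2.2 -1.8 -2.9] open 0.17
```

View pics/s4b.png

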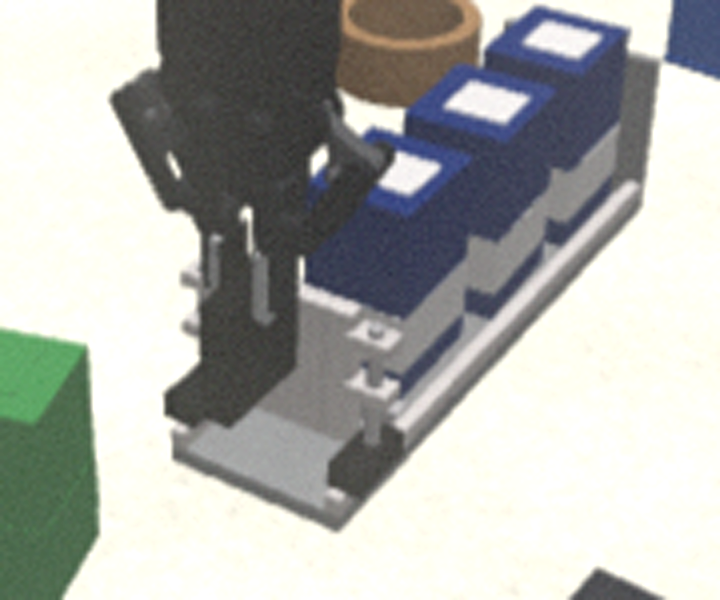

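Lifted cleanly by about 20 mm: the plate edge is clear of the floor and the three cartons stand in the row behind it. Now over the bump.

Emit:
drive_tool:
  moves:
    - [0, -0.01, 0, 0, -1]
    - [0, -0.02, 0, 0, -1]
    - [0, -0.03, 0, 0, -1]
    - [0, -0.04, 0, 0, -1]
    - [0, -0.048, 0, 0, -1]

```text
t: 10.95
tool_pos: [0.5793, -0.0138, 0.0893]
ee_rot: [-3.11, -0.446, -0.002]
ft_force: [1.9, -0.6, -1.9]
opening: 0.175
```

Emit:
drive_tool:
  moves:
    - [0, -0.006, 0, 0, -1]
    - [0, -0.012, 0, 0, -1]
    - [0, -0.018, 0, 0, -1]
    - [0, -0.024, 0, 0, -1]
    - [0, -0.03, 0, 0, -1]

```text
t: 11.45
tool_pos: [0.5715, 0.0137, 0.0895]
ee_rot: [3.109, 0.444, 0.003]
ft_force: [6.2, -2.1, -3.0]
opening: 0.177
```

```bash
python3 -c "
from go import *
go(.5928-.08*.279,-.0613+.08*.96,.09,16.2)
"
```

```text
t 11.45 pos [0.5715 0.0137 0.0895] yaw 16.26 q [-0.07  0.14  1.7  -0.    1.3  -0.35] zaxis [ 2.e-03 -4.e-04 -1.e+00]
shift [-0.0004 -0.002  -0.0005] turn 0.001 F [ 6.2 -2.1 -3. ] open 0.177
```

Emit:
drive_tool:
  moves:
    - [0.0005, 0.003, 0, 0, -1]
    - [0.0005, 0.004, 0.005, 0, -1]
    - [0.0005, 0.004, 0.01, 0, -1]
    - [0.0005, 0.004, 0.015, 0, -1]
    - [0.0005, 0.004, 0.0195, 0, -1]

```text
t: 11.95
tool_pos: [0.5729, 0.0097, 0.0696]
ee_rot: [3.11, 0.444, 0.002]
ft_force: [-1.2, -0.3, 33.7]
opening: 0.172
```

Emit:
drive_tool:
  moves:
    - [0, -0.005, 0, 0, -1]
    - [0, -0.01, 0, 0, -1]
    - [0, -0.015, 0, 0, -1]
    - [0, -0.02, 0, 0, -1]
    - [0, -0.024, 0, 0, -1]

```text
t: 12.45
tool_pos: [0.5664, 0.0323, 0.0701]
ee_rot: [3.108, 0.444, 0.003]
ft_force: [5.9, -4.7, 0.6]
opening: 0.175
```

```bash
python3 -c "
from go import *
go(.5928-.104*.279,-.0613+.104*.96,.07,16.2)
"
```

```text
t 12.45 pos [0.5664 0.0323 0.0701] yaw 16.25 q [-0.03  0.15  1.73 -0.    1.26 -0.32] zaxis [ 0.002  -0.0014 -1.    ]
shift [-0.0007 -0.0067  0.0001] turn 0.001 F [ 5.9 -4.7  0.6] open 0.175
```

Emit:
drive_tool:
  moves:
    - [0.0007, -0.0015, 0, 0, -1]
    - [0.0007, -0.003, 0, 0, -1]
    - [0.0007, -0.004, 0, 0, -1]
    - [0.0007, -0.005, 0, 0, -1]
    - [0.0007, -0.006, 0, 0, -1]

```text
t: 12.95
tool_pos: [0.565, 0.0374, 0.0701]
ee_rot: [3.108, 0.443, 0.001]
ft_force: [2.6, -6.9, 3.2]
opening: 0.176
```

Emit:
drive_tool:
  moves:
    - [0, -0.001, 0, 0, -1]
    - [0, -0.002, 0, 0, -1]
    - [0, -0.003, 0, 0, -1]
    - [0, -0.003, 0, 0, -1]
    - [0, -0.003, 0, 0, -1]

```text
t: 13.45
tool_pos: [0.5644, 0.0395, 0.0701]
ee_rot: [3.106, 0.443, 0.002]
ft_force: [3.7, -9.0, 2.4]
opening: 0.173
```

Emit:
drive_tool:
  moves:
    - [0, -0.001, 0, 0, -1]
    - [0, -0.002, 0, 0, -1]
    - [0, -0.003, 0, 0, -1]
    - [0, -0.003, 0, 0, -1]
    - [0, -0.003, 0, 0, -1]

```text
t: 13.95
tool_pos: [0.5644, 0.0395, 0.0702]
ee_rot: [3.102, 0.441, 0.003]
ft_force: [7.4, -21.8, -1.0]
opening: 0.173
```

```bash
python3 - <<'E'
from go import *
from box import *
c=snap('top','t5.png'); go(.56,.04,.07,16.2)
a=np.radians(16.2);T=np.array([[np.cos(a),np.sin(a)],[-np.sin(a),np.cos(a)]]);O=np.array([.5472,.1057])
s=sense();print('tcp tray',T@(s['tool_pos'][:2]-O))
im=cv2.imread('pics/t5.png')[195:295,150:310];cv2.imwrite('pics/t5b.png',cv2.convertScaleAbs(cv2.resize(im,None,fx=5,fy=5,interpolation=cv2.INTER_CUBIC),alpha=1.6))
E
```

```text
t 14.0 pos [0.5644 0.0395 0.0702] yaw 16.17 q [-0.02  0.15  1.73 -0.01  1.26 -0.3 ] zaxis [ 0.0031 -0.0076 -1.    ]
shift [-0.0041 -0.0017  0.0002] turn -0.0004 F [  7.1 -22.1  -0.9] open 0.172
tcp tray [-0.00191454 -0.06839771]
```

View pics/t5b.png

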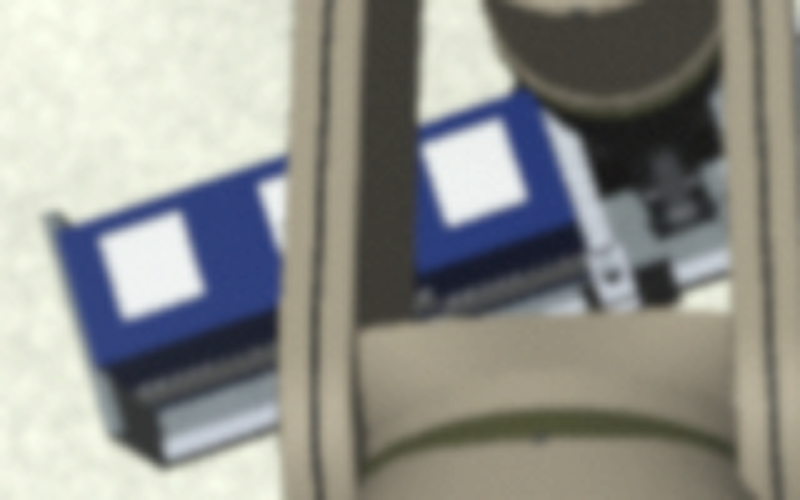

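The row is tight: the force rose to 22 N with no further travel, and the picture shows no gaps from the end wall (60,240) to the plate (590,200). I relax the push, then release and retreat.

Emit:
drive_tool:
  moves:
    - [0, 0.001, 0, 0, -1]
    - [0, 0.002, 0, 0, -1]
    - [0, 0.0025, 0, 0, -1]
    - [0, 0.0025, 0, 0, 0.1]
    - [0, 0.0025, 0, 0, 0.1]

```text
t: 14.5
tool_pos: [0.5625, 0.0423, 0.0689]
ee_rot: [-3.11, -0.445, 0.003]
ft_force: [-0.3, 0.9, 0.1]
opening: 0.505
```

Emit:
drive_tool:
  moves:
    - [0, 0, 0, 0, 0.1]
    - [0, 0, 0, 0, 0.1]
    - [0, 0, -0.02, 0, 0.1]
    - [0, 0, -0.06, 0, 0.1]
    - [0, 0, -0.1, 0, 0.1]

```text
t: 15.0
tool_pos: [0.5622, 0.0426, 0.1695]
ee_rot: [-3.109, -0.445, 0.005]
ft_force: [1.4, -0.5, -0.6]
opening: 0.549
```

Emit:
drive_tool:
  moves:
    - [0, 0.03, -0.04, 0, 0.5]
    - [0, 0.07, -0.06, 0, 0.5]
    - [0, 0.11, -0.08, 0, 0.5]
    - [0, 0.13, -0.08, 0, 0.5]
    - [0, 0.13, -0.08, 0, 0.5]

```text
t: 15.5
tool_pos: [0.6003, -0.0849, 0.2492]
ee_rot: [3.11, 0.44, -0.0]
ft_force: [-0.1, -0.1, -0.8]
opening: 0.75
```

```bash
python3 - <<'E'
from go import *
from box import *
go(.56,.04,.07,16.2)
c=snap('wrist','w6.png'); snap('scene','s6.png')
o=cv2.imread('pics/w6.png'); s=cv2.imread('pics/s6.png')[165:315,285:435]
p=np.zeros((600,800,3),np.uint8); p[:300,:400]=cv2.resize(o,(400,300)); p[:,200:]=cv2.resize(s,(600,600),interpolation=cv2.INTER_CUBIC); p=cv2.convertScaleAbs(p,alpha=1.5)
p[:300,:400]=cv2.convertScaleAbs(cv2.resize(o,(400,300)),alpha=1.5)
cv2.imwrite('pics/f6.png',p)
E
```

```text
t 15.5 pos [ 0.6003 -0.0849  0.2492] yaw 16.11 q [-0.22  0.13  1.41 -0.    1.6  -0.51] zaxis [ 0.e+00 -4.e-04 -1.e+00]
shift [-0.0041 -0.1312  0.1792] turn -0.0016 F [-0.1 -0.1 -0.8] open 0.75
```

View pics/f6.png

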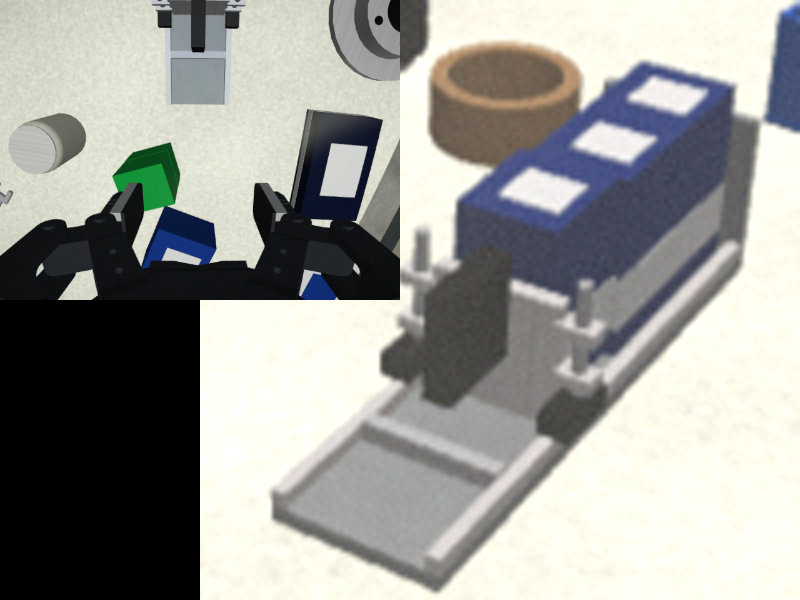

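The row looks tight and the stop is lowered past the bump, with the plate at (540,290). One numeric check from the top camera before handing in.

```bash
python3 - <<'E'
from box import *
c=snap('top','t7.png')
r=top(c,(155,195,145,95),.12);print(r)   # row: 58 x 198 expected
a=np.radians(16.2);T=np.array([[np.cos(a),np.sin(a)],[-np.sin(a),np.cos(a)]]);O=np.array([.5472,.1057])
print('row centre tray',T@(np.array(r[1])-O),'(expect y .066)')
w=load('w6.png');print('fin end tray',T@(plane(w,[(317,81)],.107)[0,:2]-O),'-> carriage', (T@(plane(w,[(317,81)],.107)[0,:2]-O))[1]+.206)
for z,n,roi in((.075,'big',(405,155,70,65)),):print(n,top(c,roi,z,t=55)[1])
E
```

```text
(66.0, (0.5325140380859374, 0.17326307678222655), (62.79935073852539, 202.3085174560547), 13.986123085021973, array([219., 238.]))
row centre tray [0.00474666 0.06897765] (expect y .066)
fin end tray [-0.00128063 -0.1007344 ] -> carriage 0.10526559958369201
big (0.6285441284179687, -0.30154708862304686)
```

```bash
python3 -c "
from plant import *
print(sign_off())"
```

```text
the job is handed in; nothing more can be done
None
```

The job is handed in at about 15.6 s of the 50 s. I stood the loose banded carton in the free place, then lifted the stop about 20 mm over the bump. I lowered it on the row side and pushed the row against the end wall until the force rose to 22 N with no further travel. Then I let go and moved the arm clear.

**Last checks:**
- **Row:** the pictures show three upright cartons with no visible gaps. The row's centre measured at tray y 0.069 m, against 0.066 m expected. Its length measured 202 mm against 198 mm, which is within the measuring error.
- **Stop:** it is lowered. The carriage is at about 0.105–0.1075 m, inside the allowed 0.1005–0.112 m.
- **Bystanders:** the wide carton is within 1 mm of where it started. I did not re-measure the white can; nothing came near it.

**Small disagreement:** the outline of the whole row came out about 2° off the tray's direction. I put this down to a few millimetres of sideways stagger between cartons pressed face to face. I did not measure each carton's angle at the end.

**Forces:** the highest reading between moves was about 34 N vertically, briefly, as the stop was lowered onto its end position with the fin gripped in the pads.

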